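Hot-swap the battery packs of a network hub

ROBOT

A 7-joint arm with a two-finger parallel gripper is mounted at the origin on a cart in front of the work surface, level with it; the furniture and walls round the work are solid. World frame = base frame: x ahead of the robot, y to its left, z up, the work surface at z = 0. Lengths are in m, angles in rad, forces in N, time in s.
With the tool pointing down it reaches from about 0.35 to 0.775 m from the base axis. Payload 3.1 kg.
Tool frame: the origin (TCP) lies at the very end of the fingers, on their centre line; the grasp point (between the pads) lies 19 mm behind it; z points along the fingers, y is the line along which they close (so a half turn about z gives the same grasp; the last joint's range is limited). The gripper opens to 85 mm and grips with 20 to 120 N. Pads are 22 mm wide; open, the fingers measure 114 mm over their backs; the gripper's body (76 mm by 85 mm) begins 54 mm behind the grasp point. The pads swing forward as they close: fully open they stand 13 mm farther back than shut.
Start: joints at [-1.217, 0.311, 0.014, 1.512, -0.004, 1.319, -0.027], TCP at [0.212, 0.508, 0.231] pointing down, gripper open.
Joint ranges: [-2.7, 2.7], [-0.3, 1.91], [-1.27, 1.3], [0.12, 2.57], [-1.44, 4.58], [0.2, 2.03], [-3.05, 3.05]. Speed limits (rad/s): [2.79, 2.79, 3.14, 3.14, 3.14, 3.14, 3.14].

INTERFACE

Orientations are given as a unit quaternion [x, y, z, w].
In Python, from workcell import arm gives the robot as it stands.
- The arm moves only by the tool move_arm, never from a script. Its argument "plan" is a list of rows, each a list of 7 numbers: the shift along the tool's x, y, z in mm, then the turn, a rotation vector about the tool's x, y, z in rad, then the finger opening in mm, from 0 to 85.4. A call has exactly 5 rows; each row shifts and turns the commanded pose from where the row before left it, along the tool's axes as they then stand; what a row does not reach is not made up. A row lasts 1/8 s, in which the tool goes at most 62.5 mm and 10.7 degrees, less where a joint would pass 70% of its speed; a pose out of reach is approached as far as the arm can. A call with a gripper value outside its range is refused whole. The fingers move at their own pace and stop on an object; "grip_force" is the grip in N (left out, the last holds). Time passes only in rows, so rows that do not move let the fingers close, or fill a call up. It gives the time, the measured TCP pose, the force, the opening and the grip force at its end, in the units of the state.
- arm.get_obs(): the state, without advancing time (a new reading comes with each control period).
- arm.snapshot(name): name is "side" or "top" or "wrist"; returns a dict with "frame" (420x560x3 uint8, red, green, blue), "intrinsics" (3x3 intrinsics, pixels), "k1" (the pictures are not rectified: a ray, as slopes to the right and down, at radius r is drawn at 1 + k1 r^2 times it, then the intrinsics apply), "world_from_camera" (4x4, takes a point from camera to world coordinates). Camera axes: x right, y down, z forward; pixel columns grow to the right and rows downward; lengths in m; the calibration is good to about 2 mm. A picture is of the moment at which its call begins. There is no depth.
- arm.sign_off(): hands the job in; it is judged then, once.
Trained networks look in a picture, given as the dict that the camera call returned (one of the last four; its "shot" number tells which), for a name from the list of things; names that differ only in an ending like _2 or _b are one class to them, and where a whole thing is asked for, a point or a joint stands for the part that bears it (a point fixed in the world has none). Each returns a list of dicts, best first, with "conf" (0 to 1); they miss things now and then, are a little off and sometimes report something else, mostly with a low value. They report only what shows in the picture. A call takes as long as a camera call. They do not tell look-alikes from the thing itself.
- arm.silhouettes(target, picture): "mask" (420x560 bool, what is visible of it) and "box" ([left, top, width, height] in pixels, round what is visible of it).
- arm.landmark_of(target, picture): "xy" ([column, row] in pixels: a listed point, or the origin of a listed thing).
The state is a dict: "time_s": time; "joints": joint angles; "joint_velocities": joint speeds; "effort": joint torques, N m; "ee_pos": TCP position; "tool_rot": TCP orientation; "ft_force": force on the tool from outside, world axes, zero at the start; "torque": the same for the moment, N m; "gripper_width": opening from 0.0 (shut) to 1.0 (fully open); "finger_force": force on a finger pad.
Only numpy, scipy, OpenCV 4.12 (cv2) and the standard library are available. Lean on these libraries where they do the work, as an engineer would, in place of code of your own. Each camera call takes 0.05 s, during which the arm holds its last target. There are 200 camera calls.

TASK

The network hub (black) is running down: both its battery packs are flat (one red light), while the white charger holds two full packs (four green lights) and one still half charged (two amber lights). Exchange them so that both full packs end up fully seated in the hub and both flat packs fully seated in the charger, leaving the half-charged pack undisturbed in its bay; the hub must stay powered, so never leave it with both bays empty, and the desk between hub and charger is clear if you need to rest a pack there on the way. Keep packs upright, set them down rather than dropping them, and do not shift the other things on the desk.

Things in the scene. Friction and masses are not known exactly. Their poses are not given: they have to be found in the camera images.
- full_a: Grey battery pack 36 x 46 x 42 mm (x, y, z), 0.13 to 0.25 kg, upright; origin at the centre of its underside, z up. Grip the two faces 36 mm apart (across x). Lowest 8 mm 2 mm narrower all round. A half turn about z changes nothing. On top four green lights: full. Starts in one of the charger's bays.
- full_b: Grey battery pack 36 x 46 x 42 mm (x, y, z), 0.13 to 0.25 kg, upright; origin at the centre of its underside, z up. Grip the two faces 36 mm apart (across x). Lowest 8 mm 2 mm narrower all round. A half turn about z changes nothing. On top four green lights: full. Starts in one of the charger's bays.
- half: Grey battery pack 36 x 46 x 42 mm (x, y, z), 0.13 to 0.25 kg, upright; origin at the centre of its underside, z up. Grip the two faces 36 mm apart (across x). Lowest 8 mm 2 mm narrower all round. A half turn about z changes nothing. On top two amber lights: half charged. Starts in one of the charger's bays and is to stay there.
- flat_a: Grey battery pack 36 x 46 x 42 mm (x, y, z), 0.13 to 0.25 kg, upright; origin at the centre of its underside, z up. Grip the two faces 36 mm apart (across x). Lowest 8 mm 2 mm narrower all round. A half turn about z changes nothing. On top one red light: flat. Starts in one of the hub's bays.
- flat_b: Grey battery pack 36 x 46 x 42 mm (x, y, z), 0.13 to 0.25 kg, upright; origin at the centre of its underside, z up. Grip the two faces 36 mm apart (across x). Lowest 8 mm 2 mm narrower all round. A half turn about z changes nothing. On top one red light: flat. Starts in one of the hub's bays.
- hub: Network hub: black box 89 x 164 mm, 28 mm high, fixed, two bays. Origin on the desk midway between the bays; control strip at -x. Each bay is a 41 x 51 mm (x, y) pocket, its walls sloping out to a 53 x 63 mm mouth at the 28 mm rim; pocket floor 12 mm above the origin, so a seated pack has its origin at z = 12 mm, axes along this body's. Bay centres: x = 0, y = -33 and +33 mm in its frame.
- charger: Battery charger: white box 81 x 210 mm, 28 mm high, fixed, three bays. Origin on the desk under the middle bay. Each bay is a 41 x 51 mm (x, y) pocket, its walls sloping out to a 53 x 63 mm mouth at the 28 mm rim; pocket floor 12 mm above the origin, so a seated pack has its origin at z = 12 mm, axes along this body's. Bay centres: x = 0, y = -66, 0 and +66 mm in its frame.
- gel_bottle: bystander: standing bottle of hand gel with a black cap, 47 mm across, 160 mm high; origin at the centre of its underside.
- charger_brick: bystander: white wall charger, 73 x 56 x 27 mm (x, y, z), lying flat; origin at the centre of its underside.
- staples_box: bystander: small red and white carton of staples, 34 x 56 x 14 mm (x, y, z), lying flat; origin at the centre of its underside.
There are look-alikes about, which are no part of the job. What is shaped like the flat_a but yellow is not meant.

How it is judged:
At the end, for the whole second after the job is handed in: Both full packs are seated in the hub's two bays and both flat packs and the half-charged one in the charger's three bays: each within 8 mm of a bay centre in x and y, its underside no more than 5 mm above the pocket floor, upright within 0.12 rad and at rest (under 0.02 m/s) (x of full_a in the frame of hub between -0.008 and 0.008 m and (y of full_a in the frame of hub between -0.041 and -0.025 m or y of full_a in the frame of hub between 0.025 and 0.041 m) and z of each of full_a, full_b in the frame of hub below 0.017 m and angle between each of full_a, full_b, flat_a, flat_b, half's own z axis and vertical below 0.12 rad and linear speed of each of full_a, full_b, flat_a, flat_b, half below 0.02 m/s and x of full_b in the frame of hub between -0.008 and 0.008 m and (y of full_b in the frame of hub between -0.041 and -0.025 m or y of full_b in the frame of hub between 0.025 and 0.041 m) and x of flat_a in the frame of charger between -0.008 and 0.008 m and (y of flat_a in the frame of charger between -0.074 and -0.058 m or y of flat_a in the frame of charger between -0.008 and 0.008 m or y of flat_a in the frame of charger between 0.058 and 0.074 m) and z of each of flat_a, flat_b, half in the frame of charger below 0.017 m and x of flat_b in the frame of charger between -0.008 and 0.008 m and (y of flat_b in the frame of charger between -0.074 and -0.058 m or y of flat_b in the frame of charger between -0.008 and 0.008 m or y of flat_b in the frame of charger between 0.058 and 0.074 m) and x of half in the frame of charger between -0.008 and 0.008 m and (y of half in the frame of charger between -0.074 and -0.058 m or y of half in the frame of charger between -0.008 and 0.008 m or y of half in the frame of charger between 0.058 and 0.074 m)); the robot touches nothing.
It fails at once if both bays of the hub are empty at once (a pack counts as in a bay while its underside is less than 15 mm above the pocket floor) (not (x of full_a in the frame of hub between -0.02 and 0.02 m and y of full_a in the frame of hub between -0.06 and 0.06 m and z of full_a in the frame of hub below 0.027 m) and not (x of full_b in the frame of hub between -0.02 and 0.02 m and y of full_b in the frame of hub between -0.06 and 0.06 m and z of full_b in the frame of hub below 0.027 m) and not (x of flat_a in the frame of hub between -0.02 and 0.02 m and y of flat_a in the frame of hub between -0.06 and 0.06 m and z of flat_a in the frame of hub below 0.027 m) and not (x of flat_b in the frame of hub between -0.02 and 0.02 m and y of flat_b in the frame of hub between -0.06 and 0.06 m and z of flat_b in the frame of hub below 0.027 m)).
It fails at once if the half-charged pack is moved by more than 12 mm (distance of half from where it was at the start of the episode above 0.012 m).
It fails at once if a pack is let go in the air (underside more than 60 mm above the desk and not in the fingers) ((height (world z) of full_a above 0.06 m and contact force between the fingers and full_a below 0.01 N) or (height (world z) of full_b above 0.06 m and contact force between the fingers and full_b below 0.01 N) or (height (world z) of flat_a above 0.06 m and contact force between the fingers and flat_a below 0.01 N) or (height (world z) of flat_b above 0.06 m and contact force between the fingers and flat_b below 0.01 N)).
It fails at once if a pack is tipped by more than 0.6 rad (angle between any of full_a, full_b, flat_a, flat_b's own z axis and vertical above 0.6 rad).
It fails at once if a bystander is moved by more than 20 mm (distance of any of gel_bottle, charger_brick, staples_box from where it was at the start of the episode above 0.02 m).
It also fails if it takes over 102 s, if anything falls off the work surface, if the arm or the gripper's body presses on something with over 40 N, if the wrist force passes 120 N, or if a joint passes its speed limit or range.

## Working session

There is one attempt and no reset: what is moved stays moved. The work goes in short steps, Python scripts to look and compute and a tool call to move; the robot and the scene stay as the last step left them, time stands still between calls to the robot, and variables do not carry over. Pictures are saved under pics/ and viewed, at most 14 in all, crops included, and the job is handed in when it is done.

Besides the shell and the picture viewer there is one more tool, called after "Call:" as name(argument=value, ...) on one line, values as JSON. move_arm: Moves the arm, as the interface text tells. Its arguments: {"type":"object","properties":{"plan":{"type":"array","items":{"type":"array","items":{"type":"number"}}},"grip_force":{"type":"number"}},"required":["plan"]}

```bash
mkdir -p pics; ls
cat > h.py <<'E'
import numpy as np, cv2
from workcell import arm
def save(p,n): cv2.imwrite(f'pics/{n}.png',cv2.cvtColor(p['frame'],cv2.COLOR_RGB2BGR))
def ray(p,uv):
    K=np.array(p['intrinsics']);d=np.array([(uv[0]-K[0,2])/K[0,0],(uv[1]-K[1,2])/K[1,1]])
    u=d.copy()
    for _ in range(20): u=d/(1+p['k1']*(u@u))
    T=np.array(p['world_from_camera']); return T[:3,3],T[:3,:3]@np.r_[u,1]
def at(p,uv,z):
    o,d=ray(p,uv); return o+d*(z-o[2])/d[2]
def proj(p,X):
    T=np.array(p['world_from_camera']);c=T[:3,:3].T@(np.array(X)-T[:3,3]);u=c[:2]/c[2]
    K=np.array(p['intrinsics']);u=u*(1+p['k1']*(u@u));return np.array([K[0,0]*u[0]+K[0,2],K[1,1]*u[1]+K[1,2]])
E
python3 - <<'E'
from h import *
o=arm.get_obs();print(o['time_s'],o['ee_pos'],o['tool_rot'],o['gripper_width'])
for n in('top','side'):
    p=arm.snapshot(n);save(p,n+'0');print(n,np.round(p['world_from_camera'],3).tolist(),p['k1'])
    for t in('full_a','flat_a','half','hub','charger','gel_bottle','charger_brick','staples_box'):
        for l in arm.landmark_of(t,p):
            if l['conf']>.2: print(t,l['conf'],np.round(l['xy']),np.round(at(p,l['xy'],0.012 if t in('full_a','flat_a','half') else 0),3))
E
```

```text
pics
0.0 [0.2117754  0.50681298 0.2302135 ] [ 1.96578771e-01  9.80487329e-01 -1.16546545e-03 -1.64027994e-04] 0.9987361415564832
top [[0.017, -0.99, 0.137, 0.307], [-1.0, -0.017, 0.002, 0.057], [0.0, -0.137, -0.991, 1.157], [0.0, 0.0, 0.0, 1.0]] 0.026501262710804285
full_a 0.69 [235. 213.] [0.456 0.165 0.012]
full_a 0.5 [214. 200.] [0.494 0.226 0.012]
flat_a 0.82 [337. 255.] [ 0.342 -0.131  0.012]
flat_a 0.51 [342. 209.] [ 0.475 -0.147  0.012]
flat_a 0.51 [325. 193.] [ 0.52  -0.096  0.012]
half 0.48 [195. 192.] [0.518 0.282 0.012]
half 0.46 [214. 202.] [0.487 0.224 0.012]
hub 0.61 [332. 206.] [ 0.483 -0.119  0.   ]
charger 0.89 [218. 199.] [0.498 0.217 0.   ]
gel_bottle 0.98 [414. 272.] [ 0.296 -0.353  0.   ]
charger_brick 0.7 [151. 194.] [0.511 0.414 0.   ]
staples_box 0.56 [150. 164.] [0.599 0.421 0.   ]
side [[0.962, -0.136, 0.238, 0.066], [-0.274, -0.463, 0.843, -1.381], [-0.005, -0.876, -0.483, 0.843], [0.0, 0.0, 0.0, 1.0]] 0.05217346920693971
full_a 0.48 [266. 194.] [0.478 0.227 0.012]
full_a 0.47 [266. 202.] [0.463 0.167 0.012]
full_a 0.34 [254. 306.] [ 0.287 -0.368  0.012]
flat_a 0.63 [253. 256.] [ 0.339 -0.146  0.012]
flat_a 0.54 [297. 250.] [ 0.472 -0.151  0.012]
flat_a 0.51 [304. 240.] [ 0.509 -0.102  0.012]
half 0.41 [272. 189.] [0.511 0.265 0.012]
hub 0.57 [297. 251.] [ 0.477 -0.139  0.   ]
hub 0.52 [268. 196.] [0.486 0.24  0.   ]
charger 0.88 [268. 196.] [0.486 0.239 0.   ]
gel_bottle 0.78 [256. 301.] [ 0.303 -0.337  0.   ]
gel_bottle 0.61 [268. 197.] [ 0.487  0.232 -0.   ]
charger_brick 0.76 [260. 176.] [0.501 0.41  0.   ]
staples_box 0.55 [282. 170.] [0.6   0.447 0.   ]
```

```bash
python3 -c "
import cv2
a=cv2.imread('pics/top0.png');cv2.imwrite('pics/top0c.png',cv2.resize(a[130:310,120:440],None,fx=2.5,fy=2.5,interpolation=2))"
```

```text
(no output)
```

View pics/top0c.png

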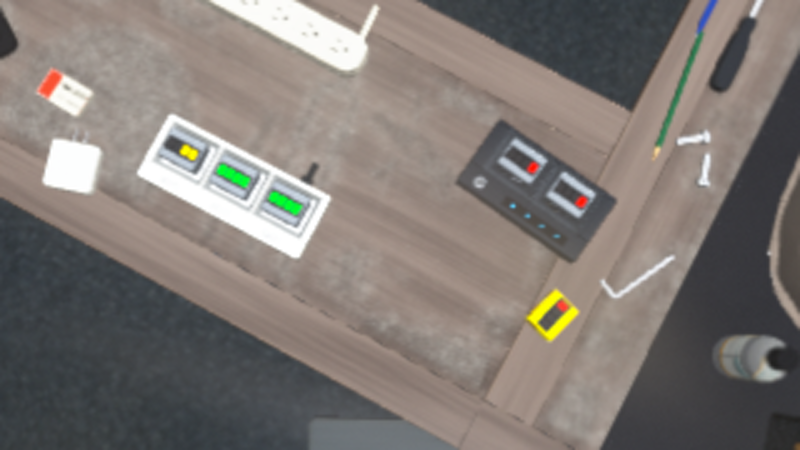

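The view shows charger bays, from left to right, as amber (185,150), green (235,177), green (287,203) in crop pixels. The two red packs in the hub are at (523,160) and (573,195), and the yellow decoy is at (553,315). Next I'll get pose estimates and the first move.

```bash
cat >> h.py <<'E'
from scipy.spatial.transform import Rotation as Ro
def yawof(q): # world angle of tool x
    r=Ro.from_quat(q).as_matrix()[:,0]; return np.arctan2(r[1],r[0])
def delta(pos,yaw=None):
    """turn (tool z) first, then shift in the turned tool axes"""
    o=arm.get_obs();R=Ro.from_quat(o['tool_rot']); t=0
    if yaw is not None:
        t=-((yaw-yawof(o['tool_rot'])+np.pi/2)%np.pi-np.pi/2)
    R2=R*Ro.from_rotvec([0,0,t]); s=R2.inv().apply(np.array(pos)-o['ee_pos'])*1000
    print('now',np.round(o['ee_pos'],4),'turn',round(t,3),'j7',np.round(o['joints'][6],2),'shift',np.round(s,1)); return s,t
E
python3 - <<'E'
from h import *
p=arm.snapshot('top')
for n,c in(('ch',[(172,115),(330,195),(297,258),(138,174)]),('hub',[(502,120),(616,203),(575,262),(457,182)])):
    X=np.array([at(p,(u/2.5+120,v/2.5+130),.028) for u,v in c])
    print(n,np.round(X[:,:2],3).tolist(),X.mean(0).round(3),[np.linalg.norm(X[i]-X[i-1]).round(3) for i in range(4)],[np.degrees(np.arctan2(*(X[i]-X[i-1])[1::-1])).round(1) for i in range(4)])
for n,c in(('amber',(185,150)),('g1',(235,177)),('g2',(287,203)),('r1',(523,160)),('r2',(573,195))):print(n,at(p,(c[0]/2.5+120,c[1]/2.5+130),.054).round(3))
w=arm.snapshot('wrist');save(w,'w0');print(np.round(w['world_from_camera'],3).tolist(),np.round(w['intrinsics'],1).tolist())
delta([.47,.215,.26])
delta([.47,.215,.26],np.radians(-28))
E
```

```text
ch [[0.56, 0.299], [0.47, 0.114], [0.397, 0.15], [0.49, 0.335]] [0.479 0.225 0.028] [np.float64(0.078), np.float64(0.206), np.float64(0.081), np.float64(0.207)] [np.float64(-27.1), np.float64(-116.0), np.float64(153.9), np.float64(63.2)]
hub [[0.561, -0.083], [0.466, -0.213], [0.398, -0.165], [0.487, -0.031]] [ 0.478 -0.123  0.028] [np.float64(0.09), np.float64(0.161), np.float64(0.083), np.float64(0.161)] [np.float64(-35.0), np.float64(-126.0), np.float64(145.3), np.float64(56.3)]
amber [0.514 0.277 0.054]
g1 [0.485 0.22  0.054]
g2 [0.456 0.161 0.054]
r1 [ 0.51  -0.103  0.054]
r2 [ 0.471 -0.159  0.054]
[[0.385, 0.887, 0.255, 0.146], [0.923, -0.37, -0.106, 0.535], [-0.0, 0.277, -0.961, 0.374], [0.0, 0.0, 0.0, 1.0]] [[364.5, 0.0, 275.5], [0.0, 364.5, 205.6], [0.0, 0.0, 1.0]]
now [0.212  0.5075 0.2313] turn 0 j7 -0.03 shift [-350.8 -170.5  -28.7]
now [0.212  0.5075 0.2313] turn 0.093 j7 -0.03 shift [-365.1 -137.2  -28.7]
```

```bash
cat >> h.py <<'E'
def plan(pos,yawdeg,n,grip=85,pos0=None,yaw0=None):
    """rows to a pose (tool down), straight line, n rows; prints the rows"""
    o=arm.get_obs()
    a=yawof(o['tool_rot']) if yaw0 is None else np.radians(yaw0)
    t=(np.radians(yawdeg)-a+np.pi)%(2*np.pi)-np.pi
    q=np.array(o['ee_pos'] if pos0 is None else pos0); d=np.array(pos)-q
    print('from',q.round(4),np.degrees(a).round(1),'turn',round(-t,3))
    for i in range(n):
        tg=np.array(pos)-d*(1-(i+1)/n); e=(tg-q)*1000; c,s=np.cos(a),np.sin(a)
        row=[round(e[0]*c+e[1]*s,1),round(e[0]*s-e[1]*c,1),round(-e[2],1)]
        dz=round(-t/n,3); print(row+[0,0,dz,grip])
        q=q+np.array([row[0]*c+row[1]*s,row[0]*s-row[1]*c,-row[2]])/1000; a-=dz
E
python3 -c "
from h import *
plan([.485,.215,.24],63.4,10)"
```

```text
from [0.212  0.5075 0.2313] 157.3 turn 1.639
[np.float64(-36.5), np.float64(-16.5), np.float64(-0.9), 0, 0, np.float64(0.164), 85]
[np.float64(-38.6), np.float64(-10.3), np.float64(-0.8), 0, 0, np.float64(0.164), 85]
[np.float64(-39.8), np.float64(-3.8), np.float64(-0.9), 0, 0, np.float64(0.164), 85]
[np.float64(-40.0), np.float64(2.7), np.float64(-0.9), 0, 0, np.float64(0.164), 85]
[np.float64(-38.9), np.float64(9.2), np.float64(-0.8), 0, 0, np.float64(0.164), 85]
[np.float64(-36.9), np.float64(15.4), np.float64(-0.9), 0, 0, np.float64(0.164), 85]
[np.float64(-33.9), np.float64(21.3), np.float64(-0.9), 0, 0, np.float64(0.164), 85]
[np.float64(-30.0), np.float64(26.5), np.float64(-0.9), 0, 0, np.float64(0.164), 85]
[np.float64(-25.3), np.float64(31.0), np.float64(-0.8), 0, 0, np.float64(0.164), 85]
[np.float64(-19.8), np.float64(34.7), np.float64(-0.9), 0, 0, np.float64(0.164), 85]
```

Call:
move_arm(plan=[[-36.5,-16.5,-1,0,0,0.164,85],[-38.5,-10.5,-1,0,0,0.164,85],[-40,-4,-1,0,0,0.164,85],[-40,2.5,-1,0,0,0.164,85],[-39,9,-1,0,0,0.164,85]])

```text
time_s: 1.62
ee_pos: [0.3489, 0.3596, 0.2365]
tool_rot: [0.573, 0.819, 0.0, 0.0]
ft_force: [-0.0, 0.0, 0.4]
gripper_width: 0.998
finger_force: 0.0
```

Call:
move_arm(plan=[[-37,15.5,-1,0,0,0.164,85],[-34,21.5,-1,0,0,0.164,85],[-30,26.5,-1,0,0,0.164,85],[-25,31,-1,0,0,0.164,85],[-20,34.5,-1,0,0,0.164,85]])

```text
time_s: 2.25
ee_pos: [0.4854, 0.2135, 0.2415]
tool_rot: [0.852, 0.523, 0.0, -0.0]
ft_force: [0.6, 0.0, 0.2]
gripper_width: 0.995
finger_force: 0.0
```

```bash
python3 -c "
from h import *
o=arm.get_obs();print(o['time_s'],o['ee_pos'],np.degrees(yawof(o['tool_rot'])),o['joints'])
p=arm.snapshot('wrist');save(p,'w1');np.save('w1.npy',p,allow_pickle=True)
for t in('full_a','half','charger'):
  for l in arm.landmark_of(t,p):
    if l['conf']>.2: print(t,l['conf'],np.round(l['xy']),at(p,l['xy'],0.012 if t!='charger' else 0).round(3))
plan([.49,-.125,.24],55.4,10)"
```

```text
2.25 [0.48541022 0.21354114 0.24150863] 63.075378961198425 [-0.81775285  0.27860391  0.47558846  1.56159243 -0.13023187  1.33243927
 -0.79705909]
full_a 0.8 [271. 162.] [0.485 0.225 0.012]
full_a 0.78 [273. 226.] [0.456 0.161 0.012]
half 0.91 [272.  93.] [0.517 0.284 0.012]
half 0.23 [272. 160.] [0.486 0.226 0.012]
from [0.4849 0.2138 0.2413] 63.3 turn 0.138
[np.float64(-30.0), np.float64(15.7), np.float64(0.1), 0, 0, np.float64(0.014), 85]
[np.float64(-29.9), np.float64(16.1), np.float64(0.2), 0, 0, np.float64(0.014), 85]
[np.float64(-29.6), np.float64(16.5), np.float64(0.1), 0, 0, np.float64(0.014), 85]
[np.float64(-29.3), np.float64(16.9), np.float64(0.1), 0, 0, np.float64(0.014), 85]
[np.float64(-29.1), np.float64(17.4), np.float64(0.1), 0, 0, np.float64(0.014), 85]
[np.float64(-28.9), np.float64(17.7), np.float64(0.2), 0, 0, np.float64(0.014), 85]
[np.float64(-28.6), np.float64(18.2), np.float64(0.1), 0, 0, np.float64(0.014), 85]
[np.float64(-28.4), np.float64(18.5), np.float64(0.1), 0, 0, np.float64(0.014), 85]
[np.float64(-28.1), np.float64(18.9), np.float64(0.2), 0, 0, np.float64(0.014), 85]
[np.float64(-27.8), np.float64(19.4), np.float64(0.1), 0, 0, np.float64(0.014), 85]
```

View pics/w1.png

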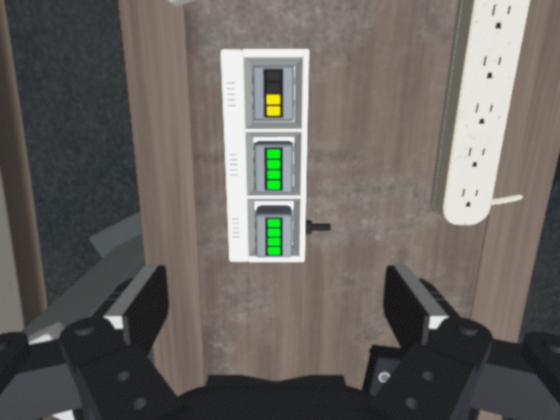

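Wrist view: charger bays are at (272,93) amber, (273,165) green and (274,232) green, with the axis aligned to the tool. Next is the hub.

Call:
move_arm(plan=[[-30,15.5,0,0,0,0.014,85],[-30,16,0,0,0,0.014,85],[-29.5,16.5,0,0,0,0.014,85],[-29.5,17,0,0,0,0.014,85],[-29,17.5,0,0,0,0.014,85]])

```text
time_s: 3.08
ee_pos: [0.4867, 0.0461, 0.2413]
tool_rot: [0.868, 0.497, 0.0, -0.001]
ft_force: [0.5, 0.7, -1.2]
gripper_width: 0.996
finger_force: 0.0
```

Call:
move_arm(plan=[[-29,17.5,0,0,0,0.014,85],[-28.5,18,0,0,0,0.014,85],[-28.5,18.5,0,0,0,0.014,85],[-28,19,0,0,0,0.014,85],[-28,19.5,0,0,0,0.014,85]])

```text
time_s: 3.7
ee_pos: [0.49, -0.1232, 0.2412]
tool_rot: [0.885, 0.466, 0.001, -0.001]
ft_force: [1.2, 0.9, 0.1]
gripper_width: 0.992
finger_force: 0.0
```

```bash
cat >> h.py <<'E'
from scipy.optimize import minimize
def fitmodel(p,things,bays,guess,zp=.012):
    """fit body pose (x,y,yaw) by pack silhouettes of seated packs: things=[(mask)], bays=[y]"""
    def hull(x,y,yaw,by):
        c,s=np.cos(yaw),np.sin(yaw);P=[]
        for z in(zp+.016,zp+.042):
            for a in(-.018,.018):
                for b in(-.023,.023): P.append(proj(p,[x+c*a-s*(b+by),y+s*a+c*(b+by),z]))
        P=np.array(P)
        return cv2.convexHull((P*16).astype(np.int32))
    def cost(v,full=False):
        r=[]
        for m,by in zip(things,bays):
            im=np.zeros((420,560),np.uint8);cv2.fillConvexPoly(im,hull(*v,by),1,shift=4)
            r.append((im*m).sum()/np.maximum((im|m).sum(),1))
        return np.round(r,3) if full else -np.mean(r)
    f=minimize(cost,guess,method='Nelder-Mead',options=dict(initial_simplex=np.array([guess]*4)+np.vstack([np.zeros(3),np.diag([.006,.006,.05])]),xatol=1e-4,fatol=1e-5))
    return f.x,cost(f.x,True)
def masks(p,names,ctr,rad=22):
    out=[];S=[m for t in names for m in arm.silhouettes(t,p)]
    for c in ctr:
        u=proj(p,c);b=None
        for m in S:
            M=np.argwhere(m['mask'])
            if len(M) and np.hypot(*(M.mean(0)[::-1]-u))<rad and (b is None or m['conf']>b['conf']): b=m
        out.append(None if b is None else b['mask'].astype(np.uint8))
    return out
def bodyfit(p,names,bays,guess):
    x,y,w=guess
    ms=masks(p,names,[[x-np.sin(w)*b,y+np.cos(w)*b,.045] for b in bays])
    k=[i for i,m in enumerate(ms) if m is not None]
    print('found',[bays[i] for i in k],[int(ms[i].sum()) for i in k]); out=[]
    r=fitmodel(p,[ms[i] for i in k],[bays[i] for i in k],guess);print('body',r[0][:2].round(4),np.degrees(r[0][2]).round(2),r[1])
    for i in k:
        q=fitmodel(p,[ms[i]],[0],[r[0][0]-np.sin(r[0][2])*bays[i],r[0][1]+np.cos(r[0][2])*bays[i],r[0][2]]);print('  pack',bays[i],q[0][:2].round(4),np.degrees(q[0][2]).round(1),q[1])
    return r[0]
def overlay(p,n,body,bays,h=.028):
    im=cv2.cvtColor(p['frame'],cv2.COLOR_RGB2BGR);x,y,w=body;c,s=np.cos(w),np.sin(w)
    for by in bays:
        for z,a,b in((h,.0265,.0315),(.054,.018,.023)):
            P=np.array([proj(p,[x+c*i*a-s*(by+j*b),y+s*i*a+c*(by+j*b),z]) for i,j in((1,1),(1,-1),(-1,-1),(-1,1))])
            cv2.polylines(im,[(P*16).astype(np.int32)],True,(255,0,255) if z==h else (255,255,0),1,shift=4)
    return im
E
python3 - <<'E'
from h import *
p=arm.snapshot('wrist');o=arm.get_obs();print(o['time_s'],o['ee_pos'],np.degrees(yawof(o['tool_rot'])))
H=bodyfit(p,['flat_a'],[-.033,.033],[.49,-.131,np.radians(-34.6)])
a=overlay(p,'',H,[-.033,.033])
q=np.load('w1.npy',allow_pickle=True).item()
# charger: green/white top: threshold-free overlay with landmark-based pose
C=[.4855,.221,np.radians(-26.6)]
b=overlay(q,'',C,[-.066,0,.066])
cv2.imwrite('pics/ov1.png',np.hstack([cv2.resize(a[20:270,170:370],None,fx=2,fy=2),cv2.resize(b[20:270,170:370],None,fx=2,fy=2)]))
E
```

```text
3.75 [ 0.4890704  -0.1299993   0.24162782] 55.104068306701514
found [-0.033, 0.033] [1967, 2059]
body [ 0.4925 -0.1268] -34.34 [0.956 0.932]
  pack -0.033 [ 0.4738 -0.1539] -33.7 [0.962]
  pack 0.033 [ 0.5107 -0.0997] -35.0 [0.94]
```

View pics/ov1.png

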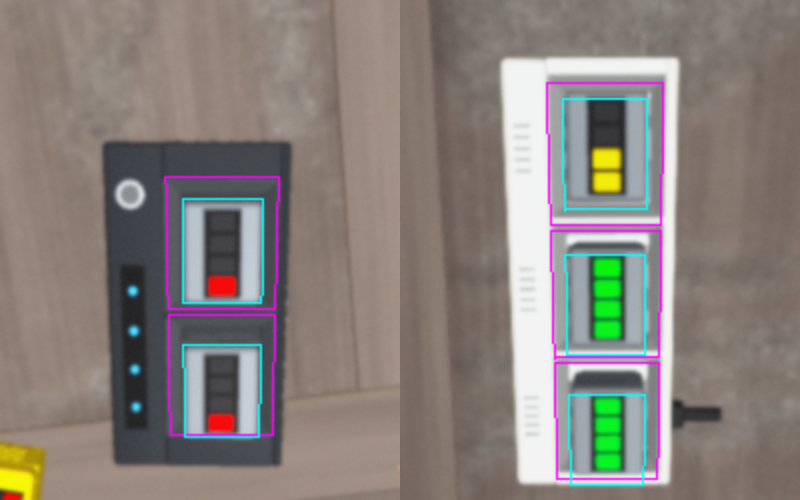

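Run:
```python
from h import *
p=arm.snapshot('wrist');o=arm.get_obs();print(o['time_s'],o['ee_pos'],np.degrees(yawof(o['tool_rot'])))
H=bodyfit(p,['flat_a'],[-.033,.033],[.49,-.131,np.radians(-34.6)])
t=arm.snapshot('top')
bodyfit(t,['full_a','half'],[-.066,0,.066],[.4855,.221,np.radians(-26.6)])
plan([.4735,-.1575,.10],55.5,5)
```

```text
3.85 [ 0.48950653 -0.12501683  0.24135696] 55.27977026395307
found [-0.033, 0.033] [1989, 2048]
body [ 0.4923 -0.1267] -35.09 [0.96  0.917]
  pack -0.033 [ 0.4733 -0.1538] -35.4 [0.961]
  pack 0.033 [ 0.5102 -0.0999] -34.1 [0.93]
found [-0.066, 0, 0.066] [177, 239, 209]
body [0.486  0.2216] -27.23 [0.683 0.919 0.786]
  pack -0.066 [0.4584 0.1656] -29.4 [0.702]
  pack 0 [0.486  0.2216] -27.2 [0.919]
  pack 0.066 [0.5162 0.2803] -27.2 [0.786]
from [ 0.4901 -0.1221  0.2411] 55.6 turn 0.001
[np.float64(-7.7), np.float64(1.3), np.float64(28.2), 0, 0, np.float64(0.0), 85]
[np.float64(-7.7), np.float64(1.2), np.float64(28.2), 0, 0, np.float64(0.0), 85]
[np.float64(-7.7), np.float64(1.3), np.float64(28.2), 0, 0, np.float64(0.0), 85]
[np.float64(-7.7), np.float64(1.3), np.float64(28.3), 0, 0, np.float64(0.0), 85]
[np.float64(-7.7), np.float64(1.2), np.float64(28.2), 0, 0, np.float64(0.0), 85]
```

Run:
```python
from h import *
Hs=[];E=[]
for k in range(6):
    p=arm.snapshot('wrist');o=arm.get_obs();E.append(np.r_[o['ee_pos'],np.degrees(yawof(o['tool_rot']))])
    T=np.array(p['world_from_camera']);print(T[:3,3].round(4),E[-1].round(4))
    Hs.append(bodyfit(p,['flat_a'],[-.033,.033],[.491,-.129,np.radians(-34.8)]))
print(np.mean(Hs,0),np.std(Hs,0),np.mean(E,0),np.std(E,0))
```

```text
[ 0.529  -0.0643  0.3834] [ 0.4901 -0.1225  0.2411 55.5606]
found [-0.033, 0.033] [1826, 2037]
body [ 0.4917 -0.1274] -35.0 [0.89  0.929]
  pack -0.033 [ 0.4728 -0.1545] -35.0 [0.89]
  pack 0.033 [ 0.5105 -0.1006] -34.9 [0.931]
[ 0.529  -0.065   0.3835] [ 0.4899 -0.1232  0.2412 55.4889]
found [-0.033, 0.033] [1975, 2064]
body [ 0.492  -0.1263] -34.91 [0.952 0.941]
  pack -0.033 [ 0.4736 -0.1539] -33.4 [0.957]
  pack 0.033 [ 0.5109 -0.0993] -35.0 [0.942]
[ 0.5289 -0.0657  0.3836] [ 0.4898 -0.1239  0.2413 55.4222]
found [-0.033, 0.033] [1890, 2070]
body [ 0.4918 -0.1269] -34.62 [0.917 0.93 ]
  pack -0.033 [ 0.4736 -0.1532] -35.0 [0.924]
  pack 0.033 [ 0.5103 -0.1004] -33.5 [0.943]
[ 0.5289 -0.0662  0.3836] [ 0.4898 -0.1243  0.2413 55.3773]
found [-0.033, 0.033] [1891, 2088]
body [ 0.492  -0.1267] -34.6 [0.918 0.938]
  pack -0.033 [ 0.4739 -0.153 ] -35.0 [0.926]
  pack 0.033 [ 0.5104 -0.0997] -35.3 [0.946]
[ 0.5289 -0.0666  0.3836] [ 0.4897 -0.1245  0.2413 55.3494]
found [-0.033, 0.033] [1944, 2008]
body [ 0.4923 -0.1273] -34.18 [0.946 0.907]
  pack -0.033 [ 0.4738 -0.1546] -34.1 [0.948]
  pack 0.033 [ 0.5108 -0.1006] -33.4 [0.915]
[ 0.5289 -0.0668  0.3836] [ 0.4897 -0.1247  0.2413 55.3355]
found [-0.033, 0.033] [1933, 2041]
body [ 0.4918 -0.1273] -34.42 [0.936 0.919]
  pack -0.033 [ 0.4737 -0.1534] -33.9 [0.945]
  pack 0.033 [ 0.5102 -0.1001] -33.5 [0.929]
[ 0.49194561 -0.12697057 -0.60423652] [0.00021638 0.00039787 0.00482934] [ 0.48984747 -0.12383298  0.24126037 55.42231454] [1.16703716e-04 7.77048571e-04 5.84327380e-05 8.00363563e-02]
```

The arm was still settling. The hub is at (0.492, −0.127) with yaw −34.6°, repeatable to 0.5 mm. I'll grip the flat pack in bay −33, at (0.4735, −0.154).

Call:
move_arm(plan=[[-8,1,40,0,0,0,85],[-9,1,45,0,0,0,85],[-8,1,40,0,0,0,85],[-8,0,30,0,0,0,85],[0,0,15,0,0,0,85]])

```text
time_s: 5.28
ee_pos: [0.4721, -0.1538, 0.0698]
tool_rot: [0.886, 0.464, -0.001, -0.001]
ft_force: [-0.2, 0.5, 0.8]
gripper_width: 0.995
finger_force: 0.0
```

Run:
```python
from h import *
for k in range(8): arm.snapshot('top')
p=arm.snapshot('wrist');save(p,'w2');o=arm.get_obs();print(o['time_s'],o['ee_pos'],np.degrees(yawof(o['tool_rot'])),o['joints'])
delta([.4737,-.1540,.032])
```

```text
5.725 [ 0.474387   -0.15347252  0.07228091] 55.372754091006044 [-0.23224624  0.41466091  0.65434922  1.88742628 -0.30946193  0.93932385
 -0.03846504]
now [ 0.4744 -0.1535  0.0723] turn 0 j7 -0.04 shift [-0.9 -0.3 40.3]
```

View pics/w2.png

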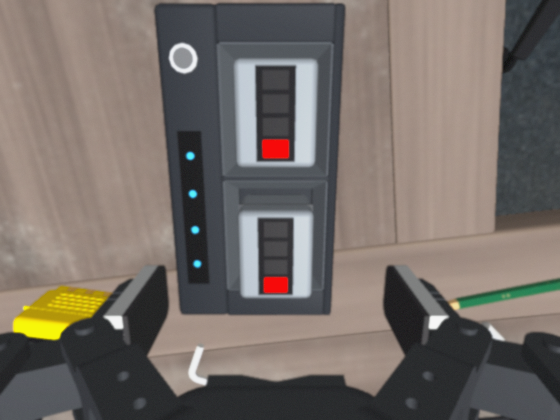

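Both fingers straddle the lower flat pack (275,258), centred. Next: descend, grip and lift.

Call:
move_arm(plan=[[-1,0,15,0,0,0,85],[0,0,15,0,0,0,85],[0,0,10,0,0,0,85],[0,0,0,0,0,0,60],[0,0,0,0,0,0,45]], grip_force=50)

```text
time_s: 6.35
ee_pos: [0.473, -0.1545, 0.0313]
tool_rot: [0.886, 0.464, 0.0, 0.0]
ft_force: [0.6, 0.3, 0.6]
gripper_width: 0.599
finger_force: 0.0
```

Call:
move_arm(plan=[[0,0,0,0,0,0,25],[0,0,0,0,0,0,25],[0,0,0,0,0,0,25],[0,0,0,0,0,0,25],[0,0,0,0,0,0,25]], grip_force=50)

```text
time_s: 6.98
ee_pos: [0.4736, -0.1546, 0.0319]
tool_rot: [0.886, 0.464, 0.001, 0.001]
ft_force: [0.8, -0.2, 5.7]
gripper_width: 0.415
finger_force: 51.5
```

Call:
move_arm(plan=[[0,0,-10,0,0,0,25],[0,0,-15,0,0,0,25],[0,0,-15,0,0,0,25],[0,0,-15,0,0,0,25],[0,0,-15,0,0,0,25]])

```text
time_s: 7.6
ee_pos: [0.473, -0.1543, 0.1026]
tool_rot: [0.886, 0.464, 0.0, 0.0]
ft_force: [1.3, 0.1, -1.6]
gripper_width: 0.408
finger_force: 50.6
```

Call:
move_arm(plan=[[25,-20,0,0,0,0,25],[38,-30,0,0,0,0,25],[40,-32,0,0,0,0,25],[33,-27,0,0,0,0,25],[20,-15,0,0,0,0,25]])

```text
time_s: 8.22
ee_pos: [0.4592, 0.0475, 0.1019]
tool_rot: [0.885, 0.466, 0.0, -0.001]
ft_force: [0.3, 0.2, -1.0]
gripper_width: 0.413
finger_force: 50.7
```

Call:
move_arm(plan=[[0,0,15,0,0,0,25],[0,0,25,0,0,0,25],[0,0,20,0,0,0,25],[0,0,13,0,0,0,25],[0,0,6,0,0,0,25]])

```text
time_s: 8.85
ee_pos: [0.4592, 0.0435, 0.0216]
tool_rot: [0.886, 0.464, -0.001, 0.0]
ft_force: [0.0, -0.5, -1.8]
gripper_width: 0.406
finger_force: 50.7
```

Call:
move_arm(plan=[[0,0,2,0,0,0,25],[0,0,1,0,0,0,25],[0,0,0,0,0,0,25],[0,0,0,0,0,0,25],[0,0,0,0,0,0,25]])

```text
time_s: 9.48
ee_pos: [0.4601, 0.0444, 0.0199]
tool_rot: [0.886, 0.464, 0.001, 0.0]
ft_force: [-1.8, -0.9, 5.4]
gripper_width: 0.409
finger_force: 51.4
```

Call:
move_arm(plan=[[0,0,0,0,0,0,50],[0,0,0,0,0,0,75],[0,0,0,0,0,0,85],[0,0,-10,0,0,0,85],[0,0,-40,0,0,0,85]])

```text
time_s: 10.1
ee_pos: [0.4575, 0.0444, 0.0686]
tool_rot: [0.886, 0.464, -0.003, -0.001]
ft_force: [0.5, 0.9, 0.4]
gripper_width: 0.991
finger_force: 0.0
```

Run:
```python
from h import *
for k in range(4): arm.snapshot('top')
plan([.4575,.1655,.14],63.4,4)
```

```text
from [0.4605 0.0448 0.0704] 55.3 turn -0.141
[np.float64(24.4), np.float64(-17.8), np.float64(-17.4), 0, 0, np.float64(-0.035), 85]
[np.float64(25.0), np.float64(-16.9), np.float64(-17.4), 0, 0, np.float64(-0.035), 85]
[np.float64(25.6), np.float64(-16.0), np.float64(-17.4), 0, 0, np.float64(-0.035), 85]
[np.float64(26.1), np.float64(-15.1), np.float64(-17.4), 0, 0, np.float64(-0.035), 85]
```

Call:
move_arm(plan=[[24.5,-18,-17.5,0,0,-0.035,85],[25,-17,-17.5,0,0,-0.035,85],[25.5,-16,-17.5,0,0,-0.035,85],[26,-15,-17.5,0,0,-0.036,85],[0,0,0,0,0,0,85]])

```text
time_s: 10.92
ee_pos: [0.4563, 0.1685, 0.1395]
tool_rot: [0.849, 0.528, 0.001, -0.001]
ft_force: [0.3, 0.0, -0.5]
gripper_width: 0.996
finger_force: 0.0
```

Run:
```python
from h import *
for k in range(6): arm.snapshot('top')
p=arm.snapshot('wrist');o=arm.get_obs();print(o['time_s'],o['ee_pos'],np.degrees(yawof(o['tool_rot'])))
C=bodyfit(p,['full_a','half'],[-.066,0,.066],[.4865,.2235,np.radians(-26.6)])
im=overlay(p,'',C,[-.066,0,.066]);cv2.imwrite('pics/ov2.png',im)
```

```text
11.275 [0.45611196 0.16385443 0.13868736] 63.28310653713728
found [-0.066, 0] [4077, 4756]
body [0.4879 0.2237] -26.69 [0.935 0.953]
  pack -0.066 [0.4587 0.1653] -26.3 [0.953]
  pack 0 [0.488  0.2237] -26.8 [0.953]
```

View pics/ov2.png

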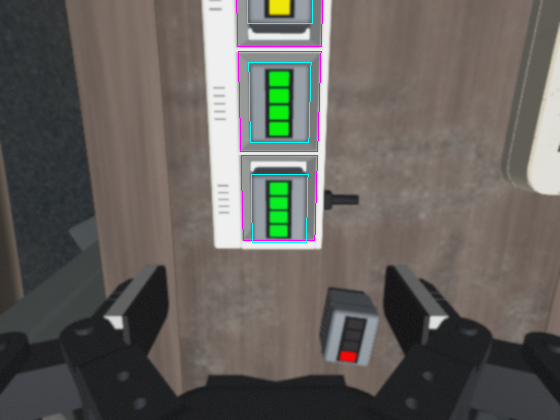

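The fit lies on the bay mouths and pack tops, and the flat pack stands upright on the desk at (350,328). I'll check the settled pose before descending.

Run:
```python
from h import *
for k in range(5): arm.snapshot('top'); delta([.4585,.1650,.032],np.radians(63.3))
```

```text
now [0.4563 0.1646 0.1391] turn 0.001 j7 -0.69 shift [  1.4   1.8 107.1]
now [0.4564 0.1648 0.1392] turn 0.001 j7 -0.69 shift [  1.1   1.8 107.2]
now [0.4564 0.165  0.1392] turn 0.002 j7 -0.69 shift [  1.    1.9 107.2]
now [0.4564 0.1651 0.1393] turn 0.002 j7 -0.69 shift [  0.8   1.9 107.3]
now [0.4565 0.1652 0.1393] turn 0.002 j7 -0.69 shift [  0.8   1.9 107.3]
```

Call:
move_arm(plan=[[0,1,25,0,0,0,85],[0.5,1,35,0,0,0,85],[0,0,25,0,0,0,85],[0,0,15,0,0,0,85],[0,0,7,0,0,0,85]])

```text
time_s: 12.25
ee_pos: [0.4583, 0.1648, 0.0318]
tool_rot: [0.851, 0.526, -0.0, 0.0]
ft_force: [0.2, 0.9, 0.3]
gripper_width: 0.993
finger_force: 0.0
```

Call:
move_arm(plan=[[0,0,0,0,0,0,65],[0,0,0,0,0,0,45],[0,0,0,0,0,0,25],[0,0,0,0,0,0,25],[0,0,0,0,0,0,25]])

```text
time_s: 12.88
ee_pos: [0.4594, 0.1652, 0.0333]
tool_rot: [0.851, 0.526, 0.001, 0.0]
ft_force: [-0.4, -0.5, 6.8]
gripper_width: 0.412
finger_force: 51.9
```

Call:
move_arm(plan=[[0,0,0,0,0,0,25],[0,0,0,0,0,0,25],[0,0,-10,0,0,0,25],[0,0,-20,0,0,0,25],[0,0,-20,0,0,0,25]])

```text
time_s: 13.5
ee_pos: [0.4577, 0.1645, 0.0826]
tool_rot: [0.851, 0.526, -0.001, -0.0]
ft_force: [0.8, 0.1, -1.7]
gripper_width: 0.411
finger_force: 51.0
```

Call:
move_arm(plan=[[0,0,-20,0,0,0,25],[0,0,-10,0,0,0,25],[0,0,0,0,0,0,25],[0,0,0,0,0,0,25],[0,0,0,0,0,0,25]])

```text
time_s: 14.12
ee_pos: [0.4577, 0.1646, 0.1114]
tool_rot: [0.851, 0.526, -0.001, -0.0]
ft_force: [0.1, -0.6, -2.0]
gripper_width: 0.411
finger_force: 51.1
```

Run:
```python
from h import *
for k in range(3): arm.snapshot('top')
plan([.4733,-.1541,.112],55.4,10,25)
```

```text
from [0.4581 0.1647 0.1118] 63.4 turn 0.14
[np.float64(-27.8), np.float64(15.6), np.float64(-0.0), 0, 0, np.float64(0.014), 25]
[np.float64(-27.6), np.float64(16.0), np.float64(-0.0), 0, 0, np.float64(0.014), 25]
[np.float64(-27.4), np.float64(16.4), np.float64(-0.1), 0, 0, np.float64(0.014), 25]
[np.float64(-27.2), np.float64(16.8), np.float64(0.0), 0, 0, np.float64(0.014), 25]
[np.float64(-26.9), np.float64(17.2), np.float64(0.0), 0, 0, np.float64(0.014), 25]
[np.float64(-26.6), np.float64(17.5), np.float64(-0.0), 0, 0, np.float64(0.014), 25]
[np.float64(-26.4), np.float64(17.9), np.float64(-0.0), 0, 0, np.float64(0.014), 25]
[np.float64(-26.2), np.float64(18.3), np.float64(-0.0), 0, 0, np.float64(0.014), 25]
[np.float64(-25.9), np.float64(18.6), np.float64(-0.1), 0, 0, np.float64(0.014), 25]
[np.float64(-25.7), np.float64(19.0), np.float64(0.0), 0, 0, np.float64(0.014), 25]
```

Call:
move_arm(plan=[[-28,15.5,0,0,0,0.014,25],[-27.5,16,0,0,0,0.014,25],[-27.5,16.5,0,0,0,0.014,25],[-27,17,0,0,0,0.014,25],[-27,17,0,0,0,0.014,25]])

```text
time_s: 14.9
ee_pos: [0.466, 0.0043, 0.1123]
tool_rot: [0.869, 0.495, 0.0, 0.0]
ft_force: [0.7, 0.1, -1.8]
gripper_width: 0.41
finger_force: 51.0
```

Call:
move_arm(plan=[[-26.5,17.5,0,0,0,0.014,25],[-26.5,18,0,0,0,0.014,25],[-26,18.5,0,0,0,0.014,25],[-26,18.5,0,0,0,0.014,25],[-25.5,19,0,0,0,0.014,25]])

```text
time_s: 15.52
ee_pos: [0.4739, -0.1548, 0.1122]
tool_rot: [0.885, 0.465, -0.0, -0.0]
ft_force: [0.9, -0.0, -2.3]
gripper_width: 0.412
finger_force: 51.0
```

Call:
move_arm(plan=[[0,0,10,0,0,0,25],[0,0,15,0,0,0,25],[0,0,10,0,0,0,25],[0,0,0,0,0,0,25],[0,0,0,0,0,0,25]])

```text
time_s: 16.15
ee_pos: [0.4742, -0.1535, 0.0774]
tool_rot: [0.885, 0.465, 0.0, 0.0]
ft_force: [0.2, -0.6, -1.3]
gripper_width: 0.41
finger_force: 51.0
```

Run:
```python
from h import *
for k in range(5): arm.snapshot('top'); delta([.4733,-.1541,.032],np.radians(55.4))
p=arm.snapshot('wrist');save(p,'w3')
```

```text
now [ 0.4744 -0.1537  0.0776] turn 0.001 j7 -0.03 shift [-1.  -0.7 45.6]
now [ 0.4744 -0.1539  0.0778] turn 0.0 j7 -0.03 shift [-0.8 -0.8 45.8]
now [ 0.4744 -0.1539  0.0778] turn 0.0 j7 -0.03 shift [-0.8 -0.9 45.8]
now [ 0.4744 -0.154   0.0778] turn 0.0 j7 -0.03 shift [-0.7 -0.8 45.8]
now [ 0.4743 -0.154   0.0777] turn 0.0 j7 -0.03 shift [-0.7 -0.8 45.7]
```

View pics/w3.png

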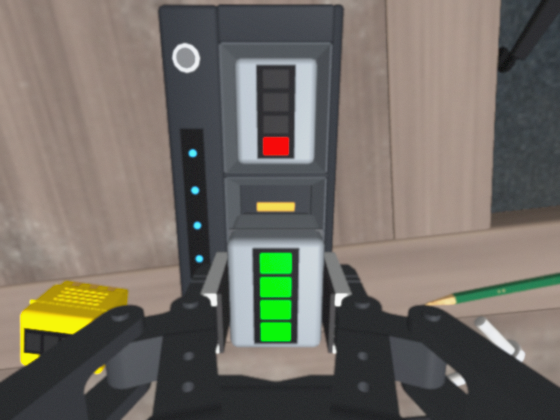

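The full pack is upright above the empty lower bay, aligned at column 276. Next is insertion.

Call:
move_arm(plan=[[-1,-1,12,0,0,0,25],[0,0,12,0,0,0,25],[0,0,10,0,0,0,25],[0,0,6,0,0,0,25],[0,0,3,0,0,0,25]])

```text
time_s: 17.08
ee_pos: [0.4723, -0.1542, 0.0337]
tool_rot: [0.885, 0.465, -0.0, -0.0]
ft_force: [-0.0, 0.0, -2.0]
gripper_width: 0.408
finger_force: 51.1
```

Call:
move_arm(plan=[[0,0,1.5,0,0,0,25],[0,0,1,0,0,0,25],[0,0,0,0,0,0,25],[0,0,0,0,0,0,25],[0,0,0,0,0,0,25]])

```text
time_s: 17.7
ee_pos: [0.4723, -0.1542, 0.0333]
tool_rot: [0.885, 0.465, 0.0, -0.001]
ft_force: [-3.1, 1.2, 9.3]
gripper_width: 0.412
finger_force: 52.4
```

Call:
move_arm(plan=[[0,0,0,0,0,0,50],[0,0,0,0,0,0,75],[0,0,0,0,0,0,85],[0,0,-10,0,0,0,85],[0,0,-35,0,0,0,85]])

```text
time_s: 18.32
ee_pos: [0.4709, -0.1536, 0.0762]
tool_rot: [0.885, 0.465, -0.002, -0.001]
ft_force: [-0.1, 0.8, 0.0]
gripper_width: 0.994
finger_force: 0.0
```

Call:
move_arm(plan=[[20,0,0,0,0,0,85],[26,0,0,0,0,0,85],[20,0,0,0,0,0,85],[0,0,0,0,0,0,85],[0,0,0,0,0,0,85]])

```text
time_s: 18.95
ee_pos: [0.5092, -0.1007, 0.0765]
tool_rot: [0.886, 0.464, -0.001, 0.0]
ft_force: [-0.0, 0.2, 0.2]
gripper_width: 0.998
finger_force: 0.0
```

Run:
```python
from h import *
for k in range(4): arm.snapshot('top'); delta([.5105,-.0999,.032],np.radians(55.4))
p=arm.snapshot('wrist')
bodyfit(p,['flat_a','full_a'],[-.033,.033],[.492,-.127,np.radians(-34.6)])
```

```text
now [ 0.5092 -0.1011  0.0766] turn -0.002 j7 -0.15 shift [ 1.8  0.4 44.6]
now [ 0.5092 -0.1012  0.0767] turn -0.002 j7 -0.15 shift [ 1.8  0.3 44.7]
now [ 0.5093 -0.1011  0.0768] turn -0.002 j7 -0.15 shift [ 1.7  0.3 44.8]
now [ 0.5094 -0.1009  0.0768] turn -0.002 j7 -0.15 shift [ 1.5  0.3 44.8]
found [-0.033, 0.033] [5529, 7314]
body [ 0.4923 -0.1257] -35.24 [0.751 0.953]
  pack -0.033 [ 0.4747 -0.15  ] -33.1 [0.805]
  pack 0.033 [ 0.5112 -0.0992] -33.9 [0.959]
```

Call:
move_arm(plan=[[1.5,0.5,12,0,0,0,85],[0,0,15,0,0,0,85],[0,0,11,0,0,0,85],[0,0,7,0,0,0,70],[0,0,0,0,0,0,50]])

```text
time_s: 19.92
ee_pos: [0.5107, -0.0989, 0.031]
tool_rot: [0.885, 0.465, -0.001, -0.0]
ft_force: [0.4, -0.3, -0.8]
gripper_width: 0.623
finger_force: 0.0
```

Call:
move_arm(plan=[[0,0,0,0,0,0,25],[0,0,0,0,0,0,25],[0,0,0,0,0,0,25],[0,0,0,0,0,0,25],[0,0,0,0,0,0,25]])

```text
time_s: 20.55
ee_pos: [0.5118, -0.0991, 0.0323]
tool_rot: [0.885, 0.465, 0.0, 0.0]
ft_force: [1.0, -1.5, 2.8]
gripper_width: 0.412
finger_force: 50.8
```

Call:
move_arm(plan=[[0,0,-10,0,0,0,25],[0,0,-20,0,0,0,25],[0,0,-20,0,0,0,25],[0,0,-20,0,0,0,25],[0,0,-10,0,0,0,25]])

```text
time_s: 21.18
ee_pos: [0.5113, -0.0988, 0.1127]
tool_rot: [0.885, 0.465, 0.0, 0.0]
ft_force: [0.6, -0.2, -1.9]
gripper_width: 0.407
finger_force: 50.3
```

Run:
```python
from h import *
for k in range(4): p=arm.snapshot('top'); 
print(arm.get_obs()['finger_force'])
im=p['frame'][180:240,290:380];cv2.imwrite('pics/t2.png',cv2.cvtColor(cv2.resize(im,None,fx=5,fy=5,interpolation=2),4))
plan([.4583,.1648,.112],63.3,9,25)
```

```text
50.274136662483215
from [ 0.5106 -0.0986  0.1112] 55.4 turn -0.138
[np.float64(20.8), np.float64(-21.4), np.float64(-0.1), 0, 0, np.float64(-0.015), 25]
[np.float64(21.1), np.float64(-21.1), np.float64(-0.1), 0, 0, np.float64(-0.015), 25]
[np.float64(21.4), np.float64(-20.8), np.float64(-0.1), 0, 0, np.float64(-0.015), 25]
[np.float64(21.8), np.float64(-20.4), np.float64(-0.0), 0, 0, np.float64(-0.015), 25]
[np.float64(22.0), np.float64(-20.1), np.float64(-0.1), 0, 0, np.float64(-0.015), 25]
[np.float64(22.3), np.float64(-19.8), np.float64(-0.1), 0, 0, np.float64(-0.015), 25]
[np.float64(22.7), np.float64(-19.5), np.float64(-0.1), 0, 0, np.float64(-0.015), 25]
[np.float64(22.9), np.float64(-19.1), np.float64(-0.1), 0, 0, np.float64(-0.015), 25]
[np.float64(23.2), np.float64(-18.8), np.float64(-0.1), 0, 0, np.float64(-0.015), 25]
```

View pics/t2.png

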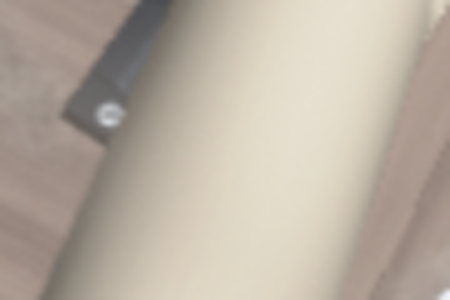

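The arm hides the hub in the top view, but the episode carries on, so the hub still has power. I'll carry this flat pack to the empty charger bay.

Call:
move_arm(plan=[[21,-21.5,0,0,0,-0.015,25],[21,-21,0,0,0,-0.015,25],[21.5,-21,0,0,0,-0.015,25],[22,-20.5,0,0,0,-0.015,25],[22,-20,0,0,0,-0.015,25]])

```text
time_s: 22.0
ee_pos: [0.4811, 0.0488, 0.1108]
tool_rot: [0.867, 0.498, -0.001, -0.0]
ft_force: [0.8, -0.5, -1.9]
gripper_width: 0.413
finger_force: 50.4
```

Call:
move_arm(plan=[[22.5,-20,0,0,0,-0.015,25],[22.5,-19.5,0,0,0,-0.015,25],[23,-19,0,0,0,-0.015,25],[23,-19,0,0,0,-0.016,25],[0,0,0,0,0,0,25]])

```text
time_s: 22.62
ee_pos: [0.4568, 0.1681, 0.1106]
tool_rot: [0.85, 0.526, -0.001, -0.001]
ft_force: [1.1, -0.2, -1.5]
gripper_width: 0.411
finger_force: 50.4
```

Call:
move_arm(plan=[[0,0,10,0,0,0,25],[0,0,15,0,0,0,25],[0,0,10,0,0,0,25],[0,0,0,0,0,0,25],[0,0,0,0,0,0,25]])

```text
time_s: 23.25
ee_pos: [0.459, 0.1648, 0.0769]
tool_rot: [0.852, 0.524, 0.0, 0.0]
ft_force: [0.1, 0.4, -2.8]
gripper_width: 0.408
finger_force: 50.4
```

Run:
```python
from h import *
for k in range(5): arm.snapshot('top'); delta([.4583,.1648,.032],np.radians(63.3))
p=arm.snapshot('wrist');save(p,'w4')
C=bodyfit(p,['full_a'],[0],[.488,.2238,np.radians(-26.7)])
```

```text
now [0.4592 0.165  0.0772] turn -0.002 j7 -0.62 shift [-0.6 -0.7 45.2]
now [0.4592 0.1651 0.0772] turn -0.002 j7 -0.62 shift [-0.7 -0.7 45.2]
now [0.4592 0.1652 0.0773] turn -0.002 j7 -0.62 shift [-0.8 -0.6 45.3]
now [0.4591 0.1652 0.0773] turn -0.002 j7 -0.62 shift [-0.8 -0.5 45.3]
now [0.459  0.1652 0.0772] turn -0.002 j7 -0.62 shift [-0.7 -0.4 45.2]
found [0] [8434]
body [0.4874 0.2231] -26.73 [0.931]
  pack 0 [0.4874 0.2231] -26.7 [0.931]
```

View pics/w4.png

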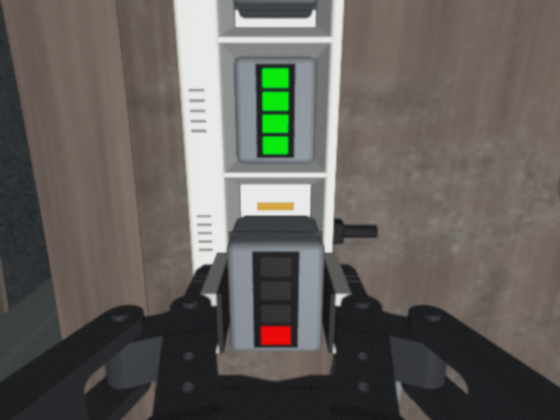

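The flat pack is upright and lined up over the empty charger bay at (276,290). I'll insert it, release, and move over to the middle bay.

Call:
move_arm(plan=[[-1,-0.5,12,0,0,0,25],[0,0,12,0,0,0,25],[0,0,10,0,0,0,25],[0,0,6,0,0,0,25],[0,0,3,0,0,0,25]])

```text
time_s: 24.22
ee_pos: [0.4576, 0.1642, 0.0332]
tool_rot: [0.852, 0.524, -0.0, 0.0]
ft_force: [0.9, 0.8, -2.2]
gripper_width: 0.408
finger_force: 50.4
```

Call:
move_arm(plan=[[0,0,1.5,0,0,0,25],[0,0,1,0,0,0,25],[0,0,0,0,0,0,25],[0,0,0,0,0,0,25],[0,0,0,0,0,0,25]])

```text
time_s: 24.85
ee_pos: [0.4579, 0.1644, 0.0322]
tool_rot: [0.852, 0.524, 0.0, -0.0]
ft_force: [-2.4, -0.9, 5.5]
gripper_width: 0.409
finger_force: 51.2
```

Call:
move_arm(plan=[[0,0,0,0,0,0,50],[0,0,0,0,0,0,75],[0,0,0,0,0,0,85],[0,0,-10,0,0,0,85],[0,0,-35,0,0,0,85]])

```text
time_s: 25.48
ee_pos: [0.4561, 0.1638, 0.0757]
tool_rot: [0.852, 0.524, -0.002, -0.0]
ft_force: [0.5, 0.0, 0.4]
gripper_width: 0.997
finger_force: 0.0
```

Call:
move_arm(plan=[[20,0,0,0,0,0,85],[26,0,0,0,0,0,85],[20,0,0,0,0,0,85],[0,0,0,0,0,0,85],[0,0,0,0,0,0,85]])

```text
time_s: 26.1
ee_pos: [0.4872, 0.2221, 0.0764]
tool_rot: [0.852, 0.524, -0.0, 0.0]
ft_force: [-0.6, 0.2, 0.1]
gripper_width: 0.995
finger_force: 0.0
```

Run:
```python
from h import *
for k in range(5): arm.snapshot('top'); delta([.4876,.2236,.032],np.radians(63.3))
p=arm.snapshot('wrist')
C=bodyfit(p,['full_a'],[0],[.488,.2238,np.radians(-26.7)])
```

```text
now [0.4872 0.2219 0.0764] turn -0.003 j7 -0.68 shift [ 1.8 -0.4 44.4]
now [0.4872 0.2219 0.0764] turn -0.004 j7 -0.68 shift [ 1.8 -0.4 44.4]
now [0.4872 0.222  0.0764] turn -0.004 j7 -0.68 shift [ 1.6 -0.4 44.4]
now [0.4873 0.2223 0.0764] turn -0.003 j7 -0.68 shift [ 1.3 -0.3 44.4]
now [0.4874 0.2225 0.0764] turn -0.003 j7 -0.68 shift [ 1.1 -0.3 44.4]
found [0] [7111]
body [0.4883 0.2247] -26.2 [0.93]
  pack 0 [0.4883 0.2247] -26.2 [0.93]
```

Call:
move_arm(plan=[[1.5,0,12,0,0,0,85],[0,0,15,0,0,0,85],[0,0,11,0,0,0,85],[0,0,6.5,0,0,0,70],[0,0,0,0,0,0,50]])

```text
time_s: 27.08
ee_pos: [0.4877, 0.2244, 0.031]
tool_rot: [0.852, 0.524, -0.001, 0.0]
ft_force: [-0.1, -0.1, 0.5]
gripper_width: 0.628
finger_force: 0.0
```

Call:
move_arm(plan=[[0,0,0,0,0,0,25],[0,0,0,0,0,0,25],[0,0,0,0,0,0,25],[0,0,0,0,0,0,25],[0,0,0,0,0,0,25]])

```text
time_s: 27.7
ee_pos: [0.4887, 0.2248, 0.0323]
tool_rot: [0.852, 0.524, 0.001, 0.0]
ft_force: [-0.1, -0.3, 3.2]
gripper_width: 0.411
finger_force: 50.7
```

Call:
move_arm(plan=[[0,0,-10,0,0,0,25],[0,0,-20,0,0,0,25],[0,0,-20,0,0,0,25],[0,0,-20,0,0,0,25],[0,0,-10,0,0,0,25]])

```text
time_s: 28.32
ee_pos: [0.4883, 0.2247, 0.1128]
tool_rot: [0.852, 0.524, 0.0, -0.0]
ft_force: [0.2, -0.3, -1.5]
gripper_width: 0.411
finger_force: 50.3
```

Run:
```python
from h import *
for k in range(4): p=arm.snapshot('top'); 
print(arm.get_obs()['finger_force'])
plan([.5107,-.0998,.112],55.4,9,25)
```

```text
50.28064012527466
from [0.4876 0.2245 0.1112] 63.2 turn 0.136
[np.float64(-31.0), np.float64(18.5), np.float64(-0.1), 0, 0, np.float64(0.015), 25]
[np.float64(-30.7), np.float64(19.0), np.float64(-0.1), 0, 0, np.float64(0.015), 25]
[np.float64(-30.5), np.float64(19.5), np.float64(-0.1), 0, 0, np.float64(0.015), 25]
[np.float64(-30.1), np.float64(19.9), np.float64(-0.0), 0, 0, np.float64(0.015), 25]
[np.float64(-29.8), np.float64(20.4), np.float64(-0.1), 0, 0, np.float64(0.015), 25]
[np.float64(-29.6), np.float64(20.8), np.float64(-0.1), 0, 0, np.float64(0.015), 25]
[np.float64(-29.2), np.float64(21.3), np.float64(-0.1), 0, 0, np.float64(0.015), 25]
[np.float64(-28.9), np.float64(21.7), np.float64(-0.1), 0, 0, np.float64(0.015), 25]
[np.float64(-28.5), np.float64(22.1), np.float64(-0.1), 0, 0, np.float64(0.015), 25]
```

Call:
move_arm(plan=[[-31,18.5,0,0,0,0.015,25],[-30.5,19,0,0,0,0.015,25],[-30.5,19.5,0,0,0,0.015,25],[-30,20,0,0,0,0.015,25],[-30,20.5,0,0,0,0.015,25]])

```text
time_s: 29.15
ee_pos: [0.5004, 0.0434, 0.1108]
tool_rot: [0.871, 0.491, -0.001, -0.0]
ft_force: [0.6, 0.0, -1.5]
gripper_width: 0.413
finger_force: 50.3
```

Call:
move_arm(plan=[[-29.5,21,0,0,0,0.015,25],[-29,21.5,0,0,0,0.015,25],[-29,21.5,0,0,0,0.015,25],[-28.5,22,0,0,0,0.015,25],[0,0,0,0,0,0,25]])

```text
time_s: 29.78
ee_pos: [0.5105, -0.1041, 0.1112]
tool_rot: [0.887, 0.462, -0.001, 0.001]
ft_force: [-1.1, -0.2, -1.0]
gripper_width: 0.41
finger_force: 50.3
```

Call:
move_arm(plan=[[0,0,8,0,0,0,25],[0,0,12,0,0,0,25],[0,0,10,0,0,0,25],[0,0,0,0,0,0,25],[0,0,0,0,0,0,25]])

```text
time_s: 30.4
ee_pos: [0.5119, -0.0994, 0.0819]
tool_rot: [0.885, 0.465, 0.0, 0.0]
ft_force: [0.1, 0.0, -2.3]
gripper_width: 0.414
finger_force: 50.3
```

Run:
```python
from h import *
for k in range(5): arm.snapshot('top'); delta([.5106,-.0998,.032],np.radians(55.4))
p=arm.snapshot('wrist');save(p,'w5')
```

```text
now [ 0.5121 -0.0996  0.0821] turn 0.001 j7 -0.15 shift [-1.1 -1.1 50.1]
now [ 0.5122 -0.0997  0.0822] turn 0.001 j7 -0.15 shift [-1.  -1.3 50.2]
now [ 0.5121 -0.0996  0.0823] turn 0.001 j7 -0.15 shift [-1.  -1.2 50.3]
now [ 0.5121 -0.0996  0.0822] turn 0.001 j7 -0.15 shift [-1.  -1.2 50.2]
now [ 0.5121 -0.0997  0.0822] turn 0.001 j7 -0.15 shift [-0.9 -1.2 50.2]
```

View pics/w5.png

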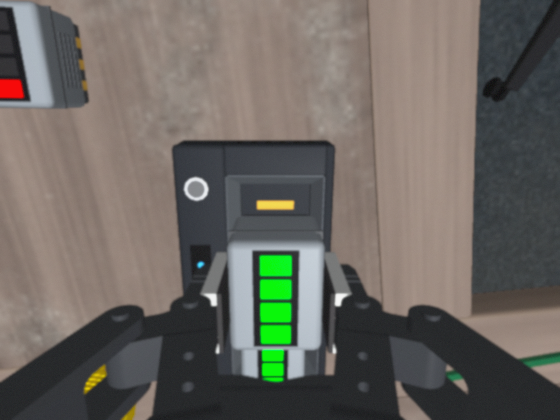

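The last full pack is aligned over the empty hub bay, with the first full pack seated below it at (272,365). I'll insert it.

Call:
move_arm(plan=[[-1,-1,14,0,0,0,25],[0,0,14,0,0,0,25],[0,0,11,0,0,0,25],[0,0,6,0,0,0,25],[0,0,3,0,0,0,25]])

```text
time_s: 31.32
ee_pos: [0.5102, -0.0998, 0.0333]
tool_rot: [0.885, 0.465, -0.0, -0.0]
ft_force: [0.0, 0.3, -1.6]
gripper_width: 0.412
finger_force: 50.4
```

Call:
move_arm(plan=[[0,0,1.5,0,0,0,25],[0,0,1,0,0,0,25],[0,0,0,0,0,0,25],[0,0,0,0,0,0,25],[0,0,0,0,0,0,25]])

```text
time_s: 31.95
ee_pos: [0.5106, -0.0999, 0.0322]
tool_rot: [0.885, 0.465, 0.0, -0.0]
ft_force: [-2.4, 0.3, 6.4]
gripper_width: 0.412
finger_force: 51.2
```

Call:
move_arm(plan=[[0,0,0,0,0,0,50],[0,0,0,0,0,0,75],[0,0,0,0,0,0,85],[0,0,-10,0,0,0,85],[0,0,-45,0,0,0,85]])

```text
time_s: 32.58
ee_pos: [0.508, -0.0991, 0.0851]
tool_rot: [0.885, 0.465, -0.003, -0.002]
ft_force: [0.1, 0.6, 0.6]
gripper_width: 0.995
finger_force: 0.0
```

Call:
move_arm(plan=[[20,-25,0,0,0,0,85],[27,-37,0,0,0,0,85],[26,-37,0,0,0,0,85],[17.5,-25,0,0,0,0,85],[0,0,0,0,0,0,85]])

```text
time_s: 33.2
ee_pos: [0.4588, 0.0481, 0.0867]
tool_rot: [0.884, 0.468, 0.0, -0.001]
ft_force: [0.3, -0.4, -0.4]
gripper_width: 0.996
finger_force: 0.0
```

Run:
```python
from h import *
for k in range(6): arm.snapshot('top')
delta([.4600,.0447,.021],np.radians(55.4))
p=arm.snapshot('wrist');save(p,'w6')
ms=masks(p,['flat_a'],[[.46,.0447,.03]],80)
def f(m,g):
    return fitmodel(p,[m],[0],g,zp=0)
if ms[0] is not None: r=f(ms[0],[.46,.0447,np.radians(-34.6)]);print(r[0][:2],np.degrees(r[0][2]),r[1])
```

```text
now [0.46   0.0436 0.0865] turn -0.002 j7 -0.5 shift [ 0.9 -0.7 65.5]
[0.4601413 0.0452095] -34.346953365155066 [0.955]
```

View pics/w6.png

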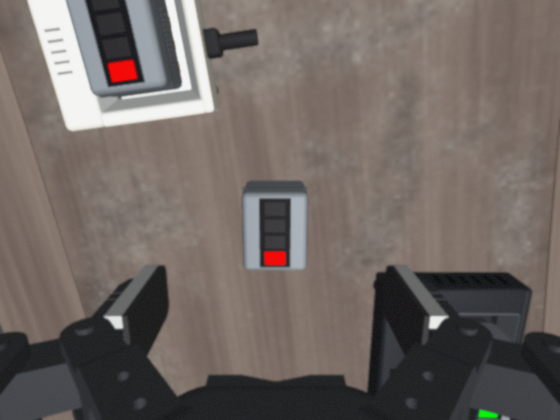

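The desk pack stands upright and centred at (275,230). I'll grip it and take it to the middle bay.

Call:
move_arm(plan=[[1,0,15,0,0,0,85],[0,0,20,0,0,0,85],[0,0,16,0,0,0,85],[0,0,9,0,0,0,80],[0,0,4,0,0,0,60]])

```text
time_s: 34.22
ee_pos: [0.4598, 0.0457, 0.0216]
tool_rot: [0.885, 0.465, -0.0, -0.0]
ft_force: [-0.3, 0.8, -0.2]
gripper_width: 0.745
finger_force: 0.0
```

Call:
move_arm(plan=[[0,0,0,0,0,0,40],[0,0,0,0,0,0,25],[0,0,0,0,0,0,25],[0,0,0,0,0,0,25],[0,0,0,0,0,0,25]])

```text
time_s: 34.85
ee_pos: [0.4608, 0.0459, 0.0229]
tool_rot: [0.885, 0.465, 0.001, 0.0]
ft_force: [0.2, -0.5, 4.2]
gripper_width: 0.41
finger_force: 51.0
```

Call:
move_arm(plan=[[0,0,-10,0,0,0,25],[0,0,-22,0,0,0,25],[0,0,-25,0,0,0,25],[0,0,-22,0,0,0,25],[0,0,-12,0,0,0,25]])

```text
time_s: 35.48
ee_pos: [0.4602, 0.0459, 0.1144]
tool_rot: [0.885, 0.465, 0.001, -0.0]
ft_force: [0.6, -1.2, -1.2]
gripper_width: 0.412
finger_force: 50.3
```

Run:
```python
from h import *
for k in range(5): p=arm.snapshot('top'); 
print(arm.get_obs()['finger_force'])
plan([.488,.2238,.112],63.3,8,25)
```

```text
50.3518670797348
from [0.4592 0.0459 0.1125] 55.5 turn -0.137
[np.float64(20.4), np.float64(-9.6), np.float64(0.1), 0, 0, np.float64(-0.017), 25]
[np.float64(20.5), np.float64(-9.3), np.float64(0.0), 0, 0, np.float64(-0.017), 25]
[np.float64(20.7), np.float64(-9.0), np.float64(0.1), 0, 0, np.float64(-0.017), 25]
[np.float64(20.8), np.float64(-8.6), np.float64(0.0), 0, 0, np.float64(-0.017), 25]
[np.float64(21.0), np.float64(-8.2), np.float64(0.1), 0, 0, np.float64(-0.017), 25]
[np.float64(21.1), np.float64(-7.9), np.float64(0.1), 0, 0, np.float64(-0.017), 25]
[np.float64(21.2), np.float64(-7.5), np.float64(0.0), 0, 0, np.float64(-0.017), 25]
[np.float64(21.4), np.float64(-7.1), np.float64(0.1), 0, 0, np.float64(-0.017), 25]
```

Call:
move_arm(plan=[[20.5,-9.5,0,0,0,-0.017,25],[20.5,-9.5,0,0,0,-0.017,25],[20.5,-9,0,0,0,-0.017,25],[21,-8.5,0,0,0,-0.017,25],[21,-8,0,0,0,-0.017,25]])

```text
time_s: 36.35
ee_pos: [0.4785, 0.1591, 0.1132]
tool_rot: [0.864, 0.503, -0.0, -0.0]
ft_force: [0.5, 0.3, -1.8]
gripper_width: 0.405
finger_force: 50.3
```

Call:
move_arm(plan=[[21,-8,0,0,0,-0.017,25],[21,-7.5,0,0,0,-0.017,25],[21.5,-7,0,0,0,-0.018,25],[0,0,0,0,0,0,25],[0,0,0,0,0,0,25]])

```text
time_s: 36.98
ee_pos: [0.4891, 0.2224, 0.1132]
tool_rot: [0.852, 0.524, -0.001, 0.0]
ft_force: [0.2, -0.2, -1.4]
gripper_width: 0.411
finger_force: 50.3
```

Call:
move_arm(plan=[[0,0,8,0,0,0,25],[0,0,14,0,0,0,25],[0,0,10,0,0,0,25],[0,0,0,0,0,0,25],[0,0,0,0,0,0,25]])

```text
time_s: 37.6
ee_pos: [0.4893, 0.2236, 0.0813]
tool_rot: [0.851, 0.525, 0.0, 0.0]
ft_force: [1.5, -0.3, -1.5]
gripper_width: 0.408
finger_force: 50.3
```

Run:
```python
from h import *
for k in range(5): arm.snapshot('top'); delta([.488,.2238,.032],np.radians(63.3))
p=arm.snapshot('wrist');save(p,'w7')
```

```text
now [0.4895 0.2237 0.0816] turn -0.0 j7 -0.68 shift [-0.6 -1.4 49.6]
now [0.4896 0.2237 0.0817] turn 0.0 j7 -0.68 shift [-0.7 -1.5 49.7]
now [0.4896 0.2238 0.0818] turn 0.0 j7 -0.68 shift [-0.7 -1.5 49.8]
now [0.4895 0.2238 0.0817] turn 0.0 j7 -0.68 shift [-0.7 -1.4 49.7]
now [0.4894 0.2238 0.0817] turn 0.0 j7 -0.68 shift [-0.7 -1.3 49.7]
```

View pics/w7.png

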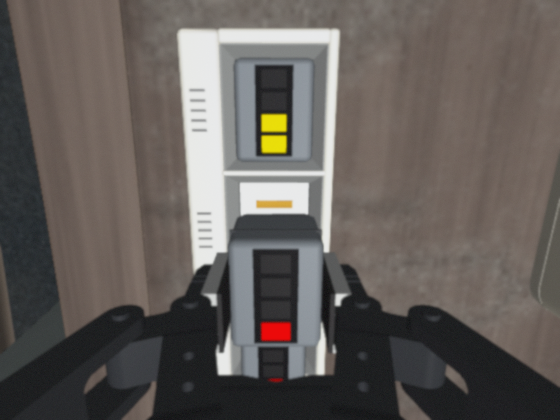

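The flat pack is aligned over the middle bay, and the half pack is untouched at (275,108). I'll insert it.

Call:
move_arm(plan=[[-1,-1,14,0,0,0,25],[0,0,14,0,0,0,25],[0,0,11,0,0,0,25],[0,0,6,0,0,0,25],[0,0,2,0,0,0,25]])

```text
time_s: 38.52
ee_pos: [0.4872, 0.2228, 0.0349]
tool_rot: [0.851, 0.525, -0.001, -0.0]
ft_force: [-6.7, -2.0, 15.1]
gripper_width: 0.411
finger_force: 52.4
```

Call:
move_arm(plan=[[0,0,1,0,0,0,25],[0,0,1,0,0,0,25],[0,0,0,0,0,0,25],[0,0,0,0,0,0,25],[0,0,0,0,0,0,25]])

```text
time_s: 39.15
ee_pos: [0.4872, 0.2228, 0.0349]
tool_rot: [0.851, 0.525, -0.001, -0.001]
ft_force: [-7.1, -3.6, 17.8]
gripper_width: 0.409
finger_force: 52.7
```

Call:
move_arm(plan=[[0,0,0,0,0,0,50],[0,0,0,0,0,0,75],[0,0,0,0,0,0,85],[0,0,-10,0,0,0,85],[0,0,-35,0,0,0,85]])

```text
time_s: 39.78
ee_pos: [0.4861, 0.2225, 0.0764]
tool_rot: [0.851, 0.525, -0.002, 0.0]
ft_force: [-0.1, -0.4, 0.9]
gripper_width: 0.999
finger_force: 0.0
```

Call:
move_arm(plan=[[-10,0,-40,0,0,0,85],[-10,0,-40,0,0,0,85],[-10,0,-40,0,0,0,85],[0,0,0,0,0,0,85],[0,0,0,0,0,0,85]])

```text
time_s: 40.4
ee_pos: [0.4739, 0.1965, 0.1971]
tool_rot: [0.851, 0.525, -0.0, -0.0]
ft_force: [0.7, 0.6, -0.9]
gripper_width: 0.994
finger_force: 0.0
```

Run:
```python
from h import *
for k in range(5): t=arm.snapshot('side')
p=arm.snapshot('wrist')
C=bodyfit(p,['full_a','flat_a','half'],[-.066,0,.066],[.488,.2238,np.radians(-26.7)])
im=overlay(p,'',[.488,.2238,np.radians(-26.7)],[-.066,0,.066])
s=cv2.cvtColor(t['frame'],4)[170:290,220:340]
cv2.imwrite('pics/fin.png',np.hstack([cv2.resize(im[0:300,150:400],(400,480)),cv2.resize(s,(400,480)) if 0 else cv2.resize(s,(400,480),interpolation=2)]))
```

```text
found [-0.066, 0, 0.066] [2631, 2735, 3321]
body [0.4866 0.223 ] -26.78 [0.941 0.934 0.944]
  pack -0.066 [0.4572 0.165 ] -25.8 [0.968]
  pack 0 [0.4862 0.2222] -26.0 [0.941]
  pack 0.066 [0.5162 0.282 ] -26.6 [0.947]
```

View pics/fin.png

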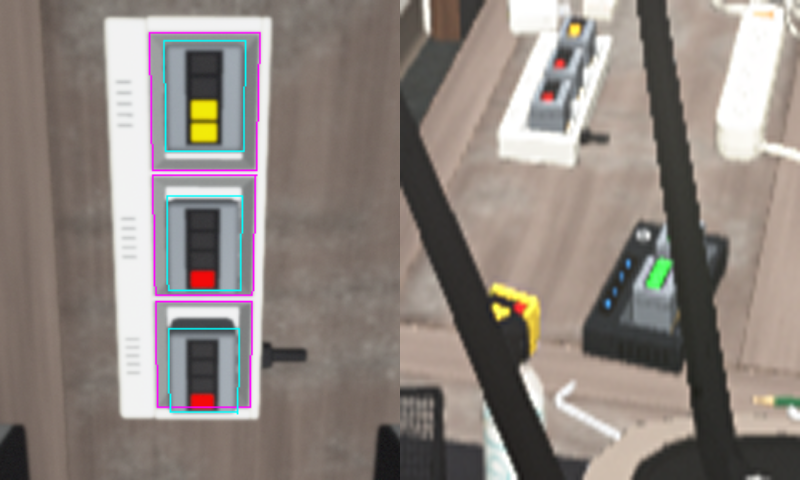

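All three charger packs sit at the same level in their bays. I'll do a final check over the hub.

Call:
move_arm(plan=[[-28,18,0,0,0,0.014,85],[-28,18,0,0,0,0.014,85],[-28,18,0,0,0,0.014,85],[-28,18,0,0,0,0.014,85],[-28,18,0,0,0,0.014,85]])

```text
time_s: 41.48
ee_pos: [0.4872, 0.0294, 0.1973]
tool_rot: [0.869, 0.494, 0.0, 0.0]
ft_force: [-0.1, -0.7, 0.1]
gripper_width: 0.995
finger_force: 0.0
```

Call:
move_arm(plan=[[-28,18,0,0,0,0.014,85],[-28,18,0,0,0,0.014,85],[-28,18,0,0,0,0.014,85],[-28,18,0,0,0,0.014,85],[-28,18,0,0,0,0.014,85]])

```text
time_s: 42.1
ee_pos: [0.4884, -0.1369, 0.1973]
tool_rot: [0.886, 0.464, 0.0, 0.0]
ft_force: [0.2, -1.2, -0.2]
gripper_width: 0.992
finger_force: 0.0
```

Run:
```python
from h import *
for k in range(6): arm.snapshot('top')
p=arm.snapshot('wrist')
H=bodyfit(p,['full_a'],[-.033,.033],[.492,-.127,np.radians(-34.6)])
cv2.imwrite('pics/fin2.png',overlay(p,'',[.492,-.127,np.radians(-34.6)],[-.033,.033]))
```

```text
found [-0.033, 0.033] [2457, 2678]
body [ 0.4907 -0.127 ] -34.3 [0.908 0.91 ]
  pack -0.033 [ 0.4723 -0.1543] -33.8 [0.911]
  pack 0.033 [ 0.5101 -0.1003] -33.6 [0.918]
```

View pics/fin2.png

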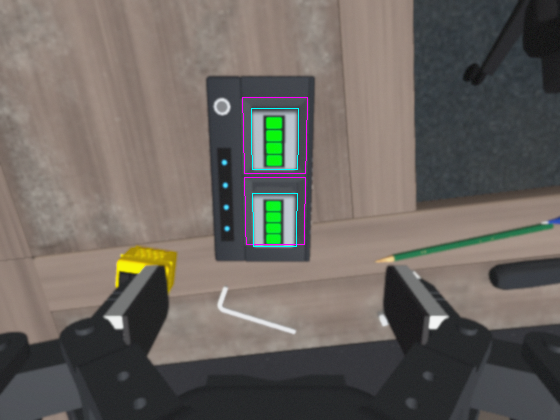

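Both full packs sit in the hub bays at (274,140) and (274,220), so I'll hand the job in.

```bash
python3 -c "
from h import *
print(arm.sign_off())"
```

```text
the job is handed in; nothing more can be done
None
```

The job is handed in: the last pictures show both full packs seated in the hub, and both flat packs and the half-charged pack seated in the charger; the hand-in reported no verdict.

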